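# Set a raw bowl and its third prop on a kiln shelf

## Robot

A 6-joint arm with a two-finger parallel gripper is mounted at the origin on the work surface. World frame = base frame: x ahead of the robot, y to its left, z up, the work surface at z = 0. Lengths are in m, angles in rad, forces in N, time in s.
With the tool pointing down it reaches from about 0.375 to 0.9 m from the base axis. Payload 3.1 kg.
Tool frame: the origin (TCP) lies midway between the tips of the shut fingers; the grasp point (between the pads) lies 19 mm behind it (manip.pinch_z is the distance from the TCP to the grasp point, in m); z points along the fingers, y is the line along which they close (so a half turn about z gives the same grasp; the last joint's range is limited). The gripper opens to 85 mm and grips with 20 to 120 N. Pads are 22 mm wide; open, the fingers measure 114 mm over their backs; the gripper's body (76 mm by 85 mm) begins 54 mm behind the grasp point. The pads swing forward as they close: fully open they stand 13 mm farther back than shut.
Start: joints at [-1.52, 0.527, 1.433, -0, 1.181, -0.178], TCP at [0.142, -0.609, 0.231] pointing down, gripper open.
Joint ranges: [-3.08, 3.08], [-0.75, 2.2], [0.22, 2.44], [-1.43, 4.57], [0, 2.65], [-2.85, 2.85]. Speed limits (rad/s): [2.79, 2.79, 3.14, 3.14, 3.14, 3.14].

## Interface

Orientations are given as a unit quaternion [x, y, z, w].
In Python, from station import manip, viewer, ticket gives the robot as it stands.
- The arm moves only by the shell command python3 -m creep 'ROWS' [FORCE]. ROWS is JSON, a list of rows, each an object with "slide": the shift along the tool's x, y, z in cm, a list of three; "angular": the turn, a rotation vector about the tool's x, y, z in rad, a list of three; "claw": the opening, from -1 (shut) to 1 (fully open). A call has 1 to 10 rows; each row shifts and turns the commanded pose from where the row before left it, along the tool's axes as they then stand; what a row does not reach is not made up. A row lasts 1/12 s, in which the tool goes at most 41.7 mm and 7.16 degrees, less where a joint would pass 70% of its speed; a pose out of reach is approached as far as the arm can. A call with a gripper value outside its range is refused whole. The fingers move at their own pace and stop on an object; FORCE is the grip in N (left out, the last holds). Time passes only in rows, so rows that do not move let the fingers close. It gives the time, the measured TCP pose, the force, the opening and the grip force at its end, in the units of the state.
- manip.sense(): the state, without advancing time (a new reading comes with each control period).
- viewer.snapshot(name): name is "side" or "top" or "wrist"; returns the picture (400x640x3 uint8, blue, green, red); there is no depth.
- viewer.calibration(name): a dict with "fov_y" (degrees; the focal length in pixels is half the picture's height over the tangent of half this angle, whatever the lens; pixels are square), "cx", "cy" (the principal point, pixels), "T" (4x4, takes a point from camera to world coordinates); the wrist camera has in their place "tool_from_camera" (4x4, takes a point from camera to tool coordinates, whose origin is the TCP and whose axes are the flange's). Camera axes: x right, y up, looking along -z (the intrinsics and any distortion apply to the point x, -y, -z); pixel columns grow to the right and rows downward; lengths in m; the calibration is good to about 2 mm. A picture is of the moment at which its call begins: read the wrist's pose just before it. calibration takes no time and is no camera call.
- ticket.sign_off(): hands the job in; it is judged then, once.
The state is a dict: "t": time; "q": joint angles; "qd": joint speeds; "tau": joint torques, N m; "tcp_pos": TCP position; "tool_rot": TCP orientation; "force": force on the tool from outside, world axes, zero at the start; "ft_torque": the same for the moment, N m; "finger_gap": opening from 0.0 (shut) to 1.0 (fully open); "gripper_force": force on a finger pad.
Only numpy, scipy, OpenCV 4.12 (cv2) and the standard library are available. Lean on these libraries where they do the work, as an engineer would, in place of code of your own. Each camera call takes 0.05 s, during which the arm holds its last target. There are 200 camera calls.

## Task

Set this kiln shelf for firing: first gently slide the raw clay bowl along the shelf, never lifting or tipping it, until it sits centred midway between the two standing kiln props. Then take the loose tall prop from the table (the same height as the two standing ones, not the short one) and set it down gently, upright, on the shelf to the left of the bowl as seen from the robot, level with the middle of the pair so that the three props make a symmetrical triangle, with a finger's width (about 25 mm) between it and the bowl's rim. Leave the two standing props and everything else where they are.

Things in the scene. Friction and masses are not known exactly. Their poses are not given: they have to be found in the camera images.
- shelf: Kiln shelf: fixed flat grey-beige ceramic slab, 310 mm along its x, 360 mm along its y, 15 mm thick, lying on the table. Origin at the centre of its underside; z up, y roughly to the robot's left, turned by up to 20 degrees.
- mid (a point): Point on the shelf's top face exactly midway between the axes of the two standing props, 30 mm along +y from the shelf's centre. Axes as the shelf's: x runs from the near prop to the far prop, +y is the side where the third prop goes (robot's left).
- bowl: Raw terracotta-red open bowl, round, 136 mm across at the rim (the widest part), 108 mm across the foot, 48 mm high, wall 7 mm, 0.4 kg. Stands on the shelf, to the right of the two props. Origin at the centre of its underside, z up.
- near_prop: Standing kiln prop nearer the robot: loose upright cream cylinder 46 mm in diameter, 70 mm high, with a dark dot on top. Stands on the shelf 115 mm along -x from point mid. Origin at the centre of its underside.
- far_prop: Standing kiln prop farther from the robot: the same, 115 mm along +x from point mid. Origin at the centre of its underside.
- third_prop: Loose tall kiln prop: upright cream cylinder 46 mm in diameter, 70 mm high, 0.2 kg, like the two standing ones. Starts standing on the table left or right of the shelf. Origin at the centre of its underside, z up.
- short_prop: Short kiln prop, not wanted: the same cream cylinder, 46 mm in diameter but only 35 mm high, on the table on the other side of the shelf. Origin at the centre of its underside.
- cup: Small clay cup, 50 mm across, 50 mm high, standing on the far left corner of the shelf. Origin at the centre of its underside.
- jar: White jar with blue cap, 80 mm across, 100 mm high, on the table at the back left. Origin at the centre of its underside.
- mug: Blue mug, 84 mm across, 90 mm high, on the table at the back right. Origin at the centre of its underside.
- brush: Brush lying on the table at the front right. Origin at its middle.
- rib: Flat wooden potter's rib, 60 x 120 x 10 mm, on the table at the front left. Origin at the centre of its underside.
There are look-alikes about, which are no part of the job. What is shaped like the far_prop but red or yellow is not meant. What is shaped like the bowl but blue is not meant.

How it is judged:
On the way, in this order (a step that is already met when the one before it is completed fails the run):
1. the bowl is slid to the middle between the two standing props (horizontal distance between bowl and mid below 0.01 m and angle between bowl's own z axis and vertical below 0.08 rad and linear speed of bowl below 0.02 m/s), for 0.2 s.
2. the tall prop stands on the shelf to the left of the bowl (horizontal distance between third_prop and bowl between 0.103 and 0.13 m and x of third_prop in the frame of mid between -0.014 and 0.014 m and y of third_prop in the frame of mid above 0.08 m and z of third_prop in the frame of mid between -0.004 and 0.004 m and angle between third_prop's own z axis and vertical below 0.08 rad and linear speed of third_prop below 0.02 m/s), for 0.2 s.
At the end, for the whole second after the job is handed in: Bowl level on the shelf, within 10 mm of midway between the standing props; third prop upright on the shelf on its +y side, within 14 mm of the middle line, 103 to 130 mm from the bowl's axis (gap 12 to 39 mm); both at rest; standing props upright, within 8 mm of their start (all of step 1 and all of step 2 and distance of each of near_prop, far_prop from where it was at the start of the episode below 0.008 m and angle between each of near_prop, far_prop's own z axis and vertical below 0.08 rad); the robot touches nothing.
It fails at once if the bowl is lifted off the shelf (by more than 12 mm), comes off it or is tipped (over 0.25 rad) (height (world z) of bowl above 0.027 m or height (world z) of bowl below 0.008 m or angle between bowl's own z axis and vertical above 0.25 rad).
It fails at once if the bowl is shoved faster than 0.4 m/s (linear speed of bowl above 0.4 m/s).
It fails at once if the tall prop is dropped on the shelf (faster than 0.6 m/s just above it) (horizontal distance between third_prop and mid below 0.17 m and z of third_prop in the frame of mid below 0.03 m and linear speed of third_prop above 0.6 m/s).
It fails at once if a standing prop is moved by more than 12 mm or toppled (distance of any of near_prop, far_prop from where it was at the start of the episode above 0.012 m).
It fails at once if another thing is moved by more than 25 mm (distance of any of short_prop, cup, jar, mug, brush, rib from where it was at the start of the episode above 0.025 m).
It also fails if it takes over 59 s, if anything falls off the work surface, if the arm or the gripper's body presses on something with over 40 N, if the wrist force passes 120 N, or if a joint passes its speed limit or range.

## Working session

There is one attempt and no reset: what is moved stays moved. The work goes in short steps, Python scripts to look and compute and a shell command to move; the robot and the scene stay as the last step left them, time stands still between calls to the robot, and variables do not carry over. Pictures are saved under pics/ and viewed, at most 10 in all, crops included, and the job is handed in when it is done.

```bash
ls; mkdir -p pics; python3 - <<'E'
from station import manip, viewer, ticket
import cv2
s=manip.sense();print(s)
for n in("top","side","wrist"):
    print(n,viewer.calibration(n))
for n in("top","side"):
    cv2.imwrite(f"pics/{n}0.png",viewer.snapshot(n))
E
```

```text
pics
{'t': 0.0, 'q': array([-1.52054628e+00,  5.28476792e-01,  1.43392272e+00,  2.06543758e-05,
        1.18141295e+00, -1.78478624e-01]), 'qd': array([-0.00035174, -0.00050823,  0.00042192,  0.00105716, -0.00017399,
       -0.00049828]), 'tau': array([ 8.13019096e-05, -4.42351556e+01, -1.78024650e+01, -1.20233040e-04,
        8.30953155e-03, -9.04818364e-06]), 'tcp_pos': array([ 0.14172221, -0.60796978,  0.23032061]), 'tool_rot': array([ 9.93467361e-01,  1.14111222e-01,  8.06423403e-05, -1.10701523e-03]), 'force': array([-1.08674166, -0.18327784, -0.22871176]), 'ft_torque': array([0.01852501, 0.01481182, 0.02924836]), 'gripper_force': 0.0, 'finger_gap': 1.0037182134816065}
top {'fov_y': 54.96961757609386, 'cx': 320.20205014065107, 'cy': 203.56218294437153, 'T': array([[ 0.14821388,  0.96803784, -0.20232494,  0.24896678],
       [-0.98893618,  0.14634934, -0.02423018, -0.01495388],
       [ 0.00615439,  0.2036777 ,  0.97901865,  1.21698737],
       [ 0.        ,  0.        ,  0.        ,  1.        ]])}
side {'fov_y': 53.65230211483251, 'cx': 328.00766993398696, 'cy': 197.6573298995127, 'T': array([[-0.99584149,  0.06481288, -0.06402351,  0.40938528],
       [-0.09095503, -0.6673092 ,  0.73920607,  0.73286084],
       [ 0.0051866 ,  0.74195534,  0.67042924,  0.694597  ],
       [ 0.        ,  0.        ,  0.        ,  1.        ]])}
wrist {'fov_y': 62.68420257727857, 'cx': 314.2112996563535, 'cy': 199.8874485317008, 'tool_from_camera': array([[-1.38131729e-03,  9.60033384e-01,  2.79882105e-01,
         7.21166073e-02],
       [ 9.99998698e-01,  1.55970652e-03, -4.14656146e-04,
         1.45288547e-04],
       [-8.34617687e-04,  2.79881168e-01, -9.60034289e-01,
        -1.42573204e-01],
       [ 0.00000000e+00,  0.00000000e+00,  0.00000000e+00,
         1.00000000e+00]])}
```

View pics/top0.png

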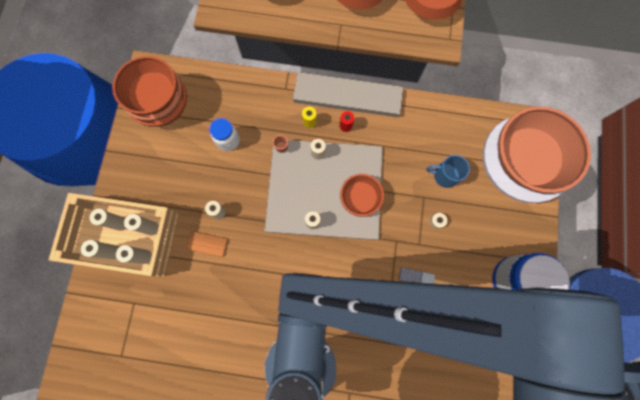

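View pics/side0.png

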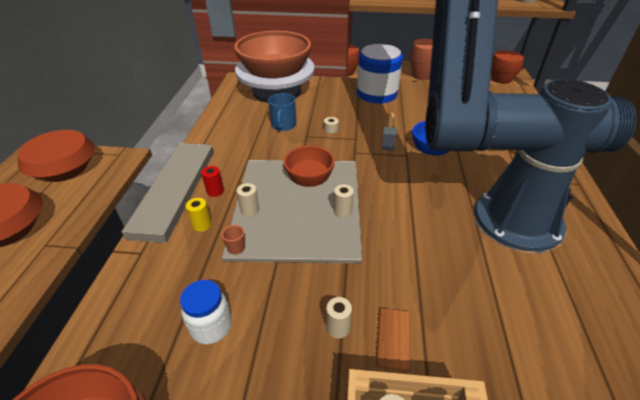

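The top view shows the shelf around (325,190), the standing props at (318,147) and (312,219), and the bowl at (362,195). Candidates for the tall prop:
- cream at (213,209) on the left
- cream at (440,220) on the right, which looks short in the side view at (331,124)
- yellow (309,117) and red (347,121), both decoys
- the ones in the crate at (98–132,217–254)

I choose (213,209), which is side (339,317), and check it in a close crop.

```bash
python3 - <<'E'
import cv2,numpy as np
t=cv2.imread("pics/top0.png");s=cv2.imread("pics/side0.png")
a=cv2.resize(t[125:250,195:395],None,fx=4,fy=4,interpolation=cv2.INTER_CUBIC)
cv2.imwrite("pics/topcrop.png",a)
b=np.hstack([cv2.resize(s[280:350,300:400],None,fx=4,fy=4),cv2.resize(s[95:165,290:390],None,fx=4,fy=4)])
cv2.imwrite("pics/sidecrop.png",b)
E
```

```text
(no output)
```

View pics/topcrop.png

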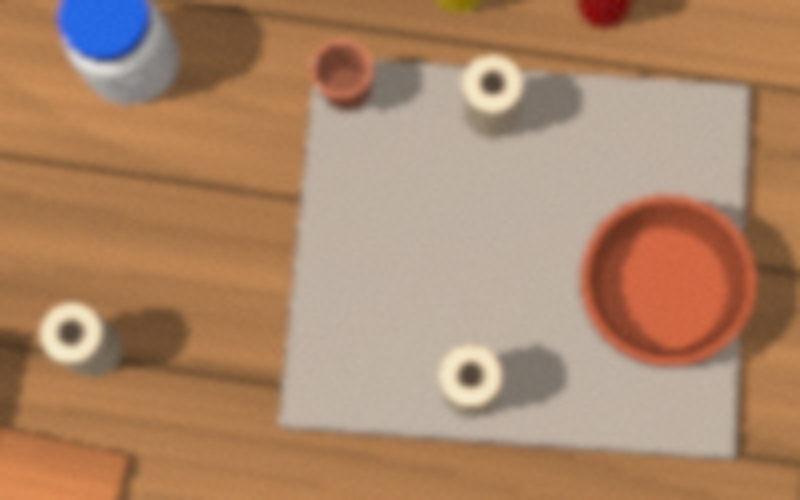

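View pics/sidecrop.png

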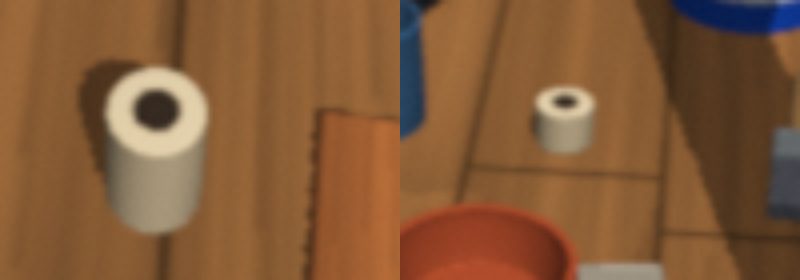

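The crops confirm that the left prop is the tall one and the right one short. In the top crop: near dot (470,375), far dot (492,82), bowl rim centre (669,280), third dot (71,332), shelf corners (312,62),(750,86),(738,458),(280,427).

```bash
cat >h.py <<'E'
from station import manip, viewer, ticket
import cv2,numpy as np
from scipy.spatial.transform import Rotation as R
def cam(n,s=None):
    c=viewer.calibration(n)
    if n!="wrist": return c,c["T"]
    M=np.eye(4);M[:3,:3]=R.from_quat(s["tool_rot"]).as_matrix();M[:3,3]=s["tcp_pos"]
    return c,M@c["tool_from_camera"]
def ray(c,T,u,v,z):
    f=200/np.tan(np.radians(c["fov_y"]/2))
    d=T[:3,:3]@[(u-c["cx"])/f,-(v-c["cy"])/f,-1]
    return T[:3,3]+d*(z-T[2,3])/d[2]
def proj(c,T,P):
    f=200/np.tan(np.radians(c["fov_y"]/2)); p=np.linalg.inv(T)@np.append(P,1)
    return c["cx"]-f*p[0]/p[2], c["cy"]+f*p[1]/p[2]
E
python3 - <<'E'
from h import *
np.set_printoptions(precision=4,suppress=True)
c,T=cam("top")
P=lambda u,v,z:ray(c,T,195+u/4,125+v/4,z)
n,f=P(470,375,.085),P(492,82,.085);b=P(669,280,.063);t=P(71,332,.07)
print("near",n,"far",f,"d",np.linalg.norm(f-n),"bowl",b,"third",t)
cs=[P(*p,.015) for p in((312,62),(750,86),(738,458),(280,427))]
for i in range(4):print(cs[i],np.linalg.norm(cs[i]-cs[i-1]))
print("shelf c",np.mean(cs,0))
m=(n+f)/2;x=(f-n)/np.linalg.norm(f-n);y=np.array([-x[1],x[0],0]);print("mid",m,"yaw",np.arctan2(x[1],x[0]))
e=cs[0]+cs[1]-cs[2]-cs[3];print("yaw shelf",np.arctan2(e[1],e[0]))
print("bowl in mid",(b-m)@x,(b-m)@y,"third goal",m+.116*y)
c2,T2=cam("side")
for u,v in((157,112),):print("third by side",ray(c2,T2,300+u/4,280+v/4,.07))
print([proj(c2,T2,p) for p in(n,f)])
E
```

```text
near [0.4337 0.0289 0.085 ] far [0.664  0.0471 0.085 ] d 0.23099981294229777 bowl [ 0.5335 -0.1106  0.063 ] third [0.4237 0.3338 0.07  ]
[0.6845 0.2005 0.015 ] 0.3038169405309957
[ 0.7182 -0.1599  0.015 ] 0.3620147590141548
[ 0.4113 -0.1861  0.015 ] 0.30801347442833915
[0.382  0.1729 0.015 ] 0.36024090732722625
shelf c [0.549  0.0069 0.015 ]
mid [0.5489 0.038  0.085 ] yaw 0.07885645588445092
yaw shelf 0.08806265765442717
bowl in mid -0.02702248753945851 -0.14689928445847414 third goal [0.5397 0.1537 0.085 ]
third by side [0.4219 0.3373 0.07  ]
[(np.float64(343.57906088409743), np.float64(189.5702540134807)), (np.float64(245.53324342553935), np.float64(188.4007255106285))]
```

Left prop at (0.423, 0.335), mid (0.549, 0.038), yaw about 0.082, bowl at (-27, -147) mm in the mid frame. The cameras agree to within about 4 mm. My plan is to put the shut fingers inside the bowl and tow it by the inner wall. First I travel above it.

```bash
python3 -m creep '[{"slide":[2.76,-2.22,0],"angular":[0,0,0],"claw":-1},{"slide":[2.76,-2.22,0],"angular":[0,0,0],"claw":-1},{"slide":[2.76,-2.22,0],"angular":[0,0,0],"claw":-1},{"slide":[2.76,-2.22,0],"angular":[0,0,0],"claw":-1},{"slide":[2.76,-2.22,0],"angular":[0,0,0],"claw":-1},{"slide":[2.76,-2.22,0],"angular":[0,0,0],"claw":-1},{"slide":[2.76,-2.22,0],"angular":[0,0,0],"claw":-1},{"slide":[2.76,-2.22,0],"angular":[0,0,0],"claw":-1},{"slide":[2.76,-2.22,0],"angular":[0,0,0],"claw":-1}]' 30
python3 -m creep '[{"slide":[2.76,-2.22,0],"angular":[0,0,0],"claw":-1},{"slide":[2.76,-2.22,0],"angular":[0,0,0],"claw":-1},{"slide":[2.76,-2.22,0],"angular":[0,0,0],"claw":-1},{"slide":[2.76,-2.22,0],"angular":[0,0,0],"claw":-1},{"slide":[2.76,-2.22,0],"angular":[0,0,0],"claw":-1},{"slide":[2.76,-2.22,0],"angular":[0,0,0],"claw":-1},{"slide":[2.76,-2.22,0],"angular":[0,0,0],"claw":-1},{"slide":[2.76,-2.22,0],"angular":[0,0,0],"claw":-1},{"slide":[2.76,-2.22,0],"angular":[0,0,0],"claw":-1}]'
python3 -m creep '[{"slide":[0,0,0],"angular":[0,0,-0.12],"claw":-1},{"slide":[0,0,0],"angular":[0,0,-0.12],"claw":-1},{"slide":[0,0,0],"angular":[0,0,-0.12],"claw":-1},{"slide":[0,0,0],"angular":[0,0,-0.12],"claw":-1},{"slide":[0,0,0],"angular":[0,0,-0.12],"claw":-1},{"slide":[0,0,0],"angular":[0,0,-0.12],"claw":-1},{"slide":[0,0,0],"angular":[0,0,-0.12],"claw":-1},{"slide":[0,0,0],"angular":[0,0,-0.12],"claw":-1},{"slide":[0,0,0],"angular":[0,0,-0.12],"claw":-1},{"slide":[0,0,0],"angular":[0,0,-0.12],"claw":-1}]'
python3 -m creep '[{"slide":[0,0,0],"angular":[0,0,-0.112],"claw":-1},{"slide":[0,0,0],"angular":[0,0,-0.112],"claw":-1},{"slide":[0,0,0],"angular":[0,0,0],"claw":-1}]'
python3 - <<'E'
from h import *
s=manip.sense();print(R.from_quat(s["tool_rot"]).as_matrix(),s["finger_gap"])
im=viewer.snapshot("wrist");cv2.imwrite("pics/w1.png",im)
c,T=cam("wrist",s);print([proj(c,T,p) for p in((.5335,-.1106,.063),(.5335,-.1106,.015))])
E
```

```text
t: 0.85
tcp_pos: [0.339, -0.356, 0.2311]
tool_rot: [0.993, 0.114, -0.0, -0.0]
force: [0.1, -0.7, -0.9]
finger_gap: -0.0
gripper_force: 0.0
t: 1.6
tcp_pos: [0.5356, -0.105, 0.231]
tool_rot: [0.993, 0.114, -0.0, -0.0]
force: [1.4, -0.1, -0.0]
finger_gap: 0.002
gripper_force: 0.0
t: 2.43
tcp_pos: [0.5346, -0.1066, 0.2309]
tool_rot: [0.754, 0.657, -0.0, -0.001]
force: [-0.3, -0.7, 0.4]
finger_gap: 0.0
gripper_force: 0.0
t: 2.68
tcp_pos: [0.5347, -0.1067, 0.2309]
tool_rot: [0.677, 0.736, -0.0, -0.001]
force: [0.3, -0.2, 0.3]
finger_gap: -0.001
gripper_force: 0.0
[[-8.37395676e-02  9.96487196e-01 -9.76540635e-04]
 [ 9.96487547e-01  8.37400111e-02  4.22457005e-04]
 [ 5.02748520e-04 -9.37734215e-04 -9.99999434e-01]] -0.0012628515410571866
[(np.float64(311.8412326722704), np.float64(184.29560961702728)), (np.float64(312.15602685765475), np.float64(174.15090207134543))]
```

View pics/w1.png

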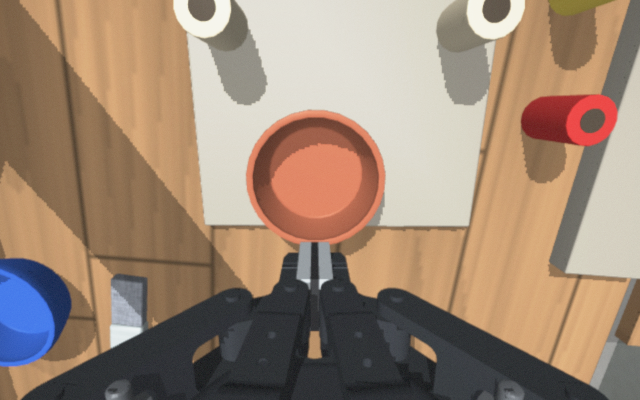

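The wrist view shows the bowl rim centre at (316,178), the near prop dot at (202,9) and the far prop dot at (496,10).

```bash
python3 - <<'E'
from h import *
s=manip.sense();c,T=cam("wrist",s)
n=ray(c,T,202,9,.085);f=ray(c,T,496,10,.085);b=ray(c,T,316,178,.063);m=(n+f)/2
print(n,f,np.linalg.norm(f-n),m,b)
x=(f-n)/np.linalg.norm(f-n);y=np.array([-x[1],x[0],0]);print(np.arctan2(x[1],x[0]),(b-m)@x,(b-m)@y,(s["tcp_pos"]-b)@x,(s["tcp_pos"]-b)@y)
E
```

```text
[0.43689949 0.02846822 0.085     ] [0.66641997 0.04577903 0.085     ] 0.2301723562007293 [0.55165973 0.03712363 0.085     ] [ 0.53712523 -0.10412465  0.063     ]
0.07527912641768239 -0.025116340531434658 -0.13975513746575627 -0.002580857431368923 -0.0023870835566433767
```

Both views agree to about 5 mm and the TCP is over the bowl centre. I lower it into the bowl.

```bash
python3 -m creep '[{"slide":[0,0,3],"angular":[0,0,0],"claw":-1},{"slide":[0,0,3],"angular":[0,0,0],"claw":-1},{"slide":[0,0,3],"angular":[0,0,0],"claw":-1},{"slide":[0,0,3],"angular":[0,0,0],"claw":-1},{"slide":[0,0,2.5],"angular":[0,0,0],"claw":-1},{"slide":[0,0,2],"angular":[0,0,0],"claw":-1},{"slide":[0,0,1.6],"angular":[0,0,0],"claw":-1},{"slide":[0,0,1.2],"angular":[0,0,0],"claw":-1},{"slide":[0,0,0],"angular":[0,0,0],"claw":-1}]'
python3 -m creep '[{"slide":[0.98,0.18,0],"angular":[0,0,0],"claw":-1},{"slide":[0.98,0.18,0],"angular":[0,0,0],"claw":-1},{"slide":[0.8,0.15,0],"angular":[0,0,0],"claw":-1},{"slide":[0.5,0.09,0],"angular":[0,0,0],"claw":-1},{"slide":[0.5,0.09,0],"angular":[0,0,0],"claw":-1},{"slide":[0.5,0.09,0],"angular":[0,0,0],"claw":-1},{"slide":[0.5,0.09,0],"angular":[0,0,0],"claw":-1},{"slide":[0.5,0.09,0],"angular":[0,0,0],"claw":-1}]'
```

```text
t: 3.48
tcp_pos: [0.5333, -0.1062, 0.0358]
tool_rot: [0.679, 0.735, -0.001, -0.003]
force: [-0.5, 0.3, 0.3]
finger_gap: 0.004
gripper_force: 0.0
t: 4.15
tcp_pos: [0.5408, -0.054, 0.0387]
tool_rot: [0.677, 0.736, -0.0, 0.001]
force: [-1.2, -4.7, 1.5]
finger_gap: 0.001
gripper_force: 2.2
```

```bash
python3 -m creep '[{"slide":[0.8,0.15,0],"angular":[0,0,0],"claw":-1},{"slide":[0.9,0.17,0],"angular":[0,0,0],"claw":-1},{"slide":[0.9,0.17,0],"angular":[0,0,0],"claw":-1},{"slide":[0.9,0.17,0],"angular":[0,0,0],"claw":-1},{"slide":[0.9,0.17,0],"angular":[0,0,0],"claw":-1},{"slide":[0.9,0.17,0],"angular":[0,0,0],"claw":-1},{"slide":[0.9,0.17,0],"angular":[0,0,0],"claw":-1},{"slide":[0.9,0.17,0],"angular":[0,0,0],"claw":-1},{"slide":[0.9,0.17,0],"angular":[0,0,0],"claw":-1},{"slide":[0.8,0.15,0],"angular":[0,0,0],"claw":-1}]'
python3 -m creep '[{"slide":[0.6,0.11,0],"angular":[0,0,0],"claw":-1},{"slide":[0.4,0.07,0],"angular":[0,0,0],"claw":-1},{"slide":[0,0,0],"angular":[0,0,0],"claw":-1}]'
python3 - <<'E'
from h import *
s=manip.sense();print(s["tcp_pos"])
im=viewer.snapshot("top")
cv2.imwrite("pics/t2.png",cv2.resize(im[125:250,195:395],None,fx=4,fy=4,interpolation=cv2.INTER_CUBIC))
im=viewer.snapshot("side")
cv2.imwrite("pics/s2.png",cv2.resize(im[125:275,200:400],None,fx=4,fy=4,interpolation=cv2.INTER_CUBIC))
E
```

```text
t: 4.98
tcp_pos: [0.5497, 0.0361, 0.0386]
tool_rot: [0.677, 0.736, -0.0, 0.0]
force: [-1.0, -5.4, 3.4]
finger_gap: 0.001
gripper_force: 3.1
t: 5.23
tcp_pos: [0.5505, 0.0467, 0.0385]
tool_rot: [0.677, 0.736, 0.0, -0.0]
force: [0.2, -2.4, 3.6]
finger_gap: -0.0
gripper_force: 1.4
[0.55054699 0.04671305 0.03850111]
```

View pics/s2.png

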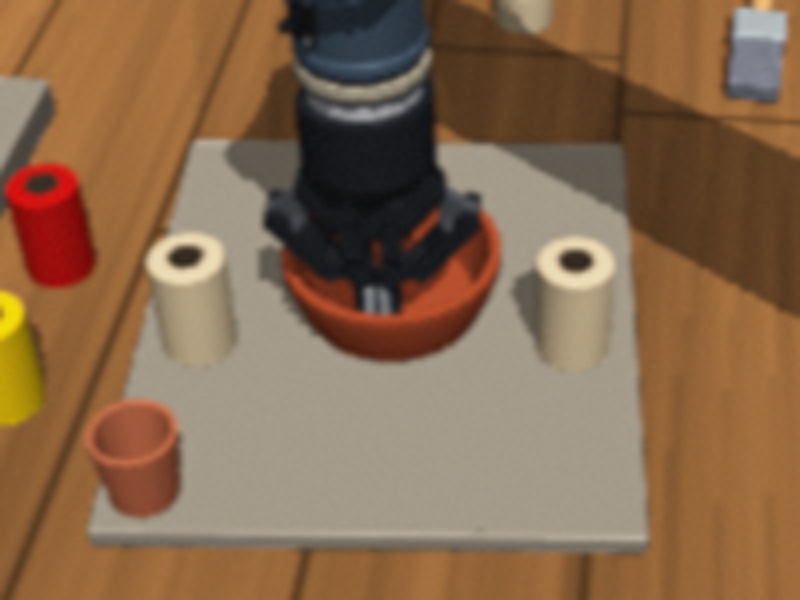

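The side crop shows the bowl level between the props, which haven't moved. The rim spans columns 281 to 501 with its front edge near row 322, and it still needs about 30 mm of +y. I'll fit the rim circle to get this exactly.

```bash
cat >>h.py <<'E'
from scipy.optimize import least_squares
def rimfit(obs,crop,k=4,cn="side"):  # left col, right col, front row of rim in crop
    c,T=cam(cn);a=np.linspace(0,2*np.pi,361)
    def e(p):
        q=np.array([proj(c,T,(p[0]+.068*np.cos(t),p[1]+.068*np.sin(t),.063)) for t in a])
        q=(q-crop)*k
        return np.array([q[:,0].min(),q[:,0].max(),q[:,1].max()])-obs
    r=least_squares(e,[.55,.02],diff_step=1e-3);return r.x,r.fun
E
python3 - <<'E'
from h import *
print(rimfit([281,501,322],(200,125)))
c,T=cam("side")
n=ray(c,T,200+575/4,125+261/4,.085);f=ray(c,T,200+186/4,125+257/4,.085);print(n,f,(n+f)/2)
E
```

```text
(array([0.54720695, 0.00293056]), array([-1.03745341,  1.0447414 , -0.15030884]))
[0.43316052 0.03131339 0.085     ] [0.66098672 0.04989468 0.085     ] [0.54707362 0.04060403 0.085     ]
```

```bash
python3 -m creep '[{"slide":[0.4,0.04,0],"angular":[0,0,0],"claw":-1},{"slide":[0.6,0.05,0],"angular":[0,0,0],"claw":-1},{"slide":[0.7,0.05,0],"angular":[0,0,0],"claw":-1},{"slide":[0.7,0.05,0],"angular":[0,0,0],"claw":-1},{"slide":[0.6,0.05,0],"angular":[0,0,0],"claw":-1},{"slide":[0.4,0.04,0],"angular":[0,0,0],"claw":-1},{"slide":[0.1,0.01,0],"angular":[0,0,0],"claw":-1},{"slide":[0,0,0],"angular":[0,0,0],"claw":-1}]'
python3 -m creep '[{"slide":[-0.8,0,0],"angular":[0,0,0],"claw":-1},{"slide":[-1.5,0,0],"angular":[0,0,0],"claw":-1},{"slide":[0,0,-1.5],"angular":[0,0,0],"claw":-1},{"slide":[0,0,-3],"angular":[0,0,0],"claw":-1},{"slide":[0,0,-4],"angular":[0,0,0],"claw":-1},{"slide":[-3,0,-4],"angular":[0,0,0],"claw":-1},{"slide":[-3,0,-4],"angular":[0,0,0],"claw":-1},{"slide":[-3,0,-4],"angular":[0,0,0],"claw":-1},{"slide":[-1,0,0],"angular":[0,0,0],"claw":-1},{"slide":[0,0,0],"angular":[0,0,0],"claw":-1}]'
python3 - <<'E'
from h import *
s=manip.sense();print(s["tcp_pos"])
cv2.imwrite("pics/w3.png",viewer.snapshot("wrist"))
E
```

```text
t: 6.0
tcp_pos: [0.5504, 0.0812, 0.0383]
tool_rot: [0.677, 0.736, -0.0, -0.0]
force: [-1.1, -3.1, 2.2]
finger_gap: -0.003
gripper_force: 1.5
t: 6.83
tcp_pos: [0.5611, -0.0294, 0.2253]
tool_rot: [0.679, 0.734, 0.002, 0.002]
force: [-0.2, -0.4, -0.3]
finger_gap: -0.001
gripper_force: 0.0
[ 0.56109078 -0.02940939  0.22530995]
```

View pics/w3.png

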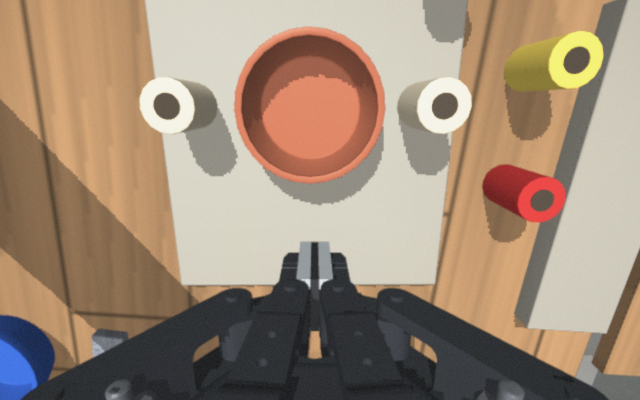

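The wrist view shows near dot (166,106), far dot (444,105), and rim extents 235–385 by 27–183.

```bash
python3 - <<'E'
from h import *
s=manip.sense();c,T=cam("wrist",s)
n=ray(c,T,166,106,.085);f=ray(c,T,444,105,.085);m=(n+f)/2
x=(f-n)/np.linalg.norm(f-n);y=np.array([-x[1],x[0],0])
a=np.linspace(0,6.2832,361)
def e(p):
    q=np.array([proj(c,T,(p[0]+.068*np.cos(t),p[1]+.068*np.sin(t),.063)) for t in a])
    return np.array([q[:,0].min(),q[:,0].max(),q[:,1].min(),q[:,1].max()])-[235,385,27,183]
r=least_squares(e,[.55,.04],diff_step=1e-3);b=np.append(r.x,.085)
print(m,b,r.fun,"bowl-mid",(b-m)@x,(b-m)@y,np.linalg.norm(f-n))
g=b+.116*y+((m-b)@x)*x; print("goal",g,"yaw",np.arctan2(x[1],x[0]))
h=T[2,3]; print(T[:3,3])
ct,Tt=cam("top")
im=viewer.snapshot("top");cv2.imwrite("pics/t3.png",cv2.resize(im[125:250,195:395],None,fx=4,fy=4,interpolation=cv2.INTER_CUBIC))
hsv=cv2.cvtColor(im,cv2.COLOR_BGR2HSV);mk=((hsv[...,0]<12)&(hsv[...,1]>140)).astype(np.uint8);mk[:150]=0;mk[250:]=0;mk[:,:270]=0;mk[:,390:]=0
xs,ys=np.where(mk)[1],np.where(mk)[0];print("top bbox",xs.min(),xs.max(),ys.min(),ys.max())
E
```

```text
[0.54730236 0.04158295 0.085     ] [0.55150521 0.03757005 0.085     ] [-1.52319902  1.52536434 -1.17921767  1.74906234] bowl-mid 0.0038629924411427126 -0.004341037119183092 0.22865087231743847
goal [0.53823223 0.15287291 0.085     ] yaw 0.08132023814787513
[0.55444895 0.04322882 0.36604322]
top bbox 282 282 150 150
```

View pics/t3.png

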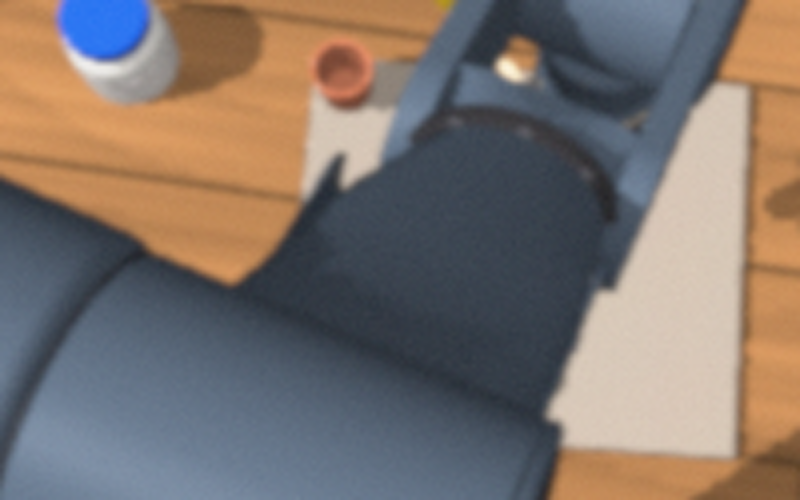

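The arm hides the bowl in the top view. The wrist measurement puts the bowl at (+3.9, −4.3) mm from mid. That is inside tolerance, but I'll tow once more to gain margin.

```bash
python3 -m creep '[{"slide":[2.95,-0.27,0],"angular":[0,0,0],"claw":-1},{"slide":[2.9,-0.27,0],"angular":[0,0,0],"claw":-1},{"slide":[2.9,-0.26,0],"angular":[0,0,0],"claw":-1},{"slide":[0,0,3.5],"angular":[0,0,0],"claw":-1},{"slide":[0,0,3.5],"angular":[0,0,0],"claw":-1},{"slide":[0,0,3.5],"angular":[0,0,0],"claw":-1},{"slide":[0,0,3.2],"angular":[0,0,0],"claw":-1},{"slide":[0,0,3],"angular":[0,0,0],"claw":-1},{"slide":[0,0,2],"angular":[0,0,0],"claw":-1},{"slide":[0,0,0],"angular":[0,0,0],"claw":-1}]'
```

```text
t: 7.77
tcp_pos: [0.5386, 0.0614, 0.0305]
tool_rot: [0.677, 0.736, -0.004, -0.006]
force: [-0.7, -0.6, -0.7]
finger_gap: -0.002
gripper_force: 0.0
```

```bash
python3 -m creep '[{"slide":[0,0,0],"angular":[0,0,0],"claw":-1},{"slide":[0,0,0],"angular":[0,0,0],"claw":-1}]'
```

```text
t: 7.93
tcp_pos: [0.5439, 0.0604, 0.0363]
tool_rot: [0.677, 0.736, -0.0, -0.0]
force: [-0.4, -0.4, 1.4]
finger_gap: 0.002
gripper_force: 0.0
```

```bash
python3 -m creep '[{"slide":[0.6,0.1,0],"angular":[0,0,0],"claw":-1},{"slide":[0.6,0.1,0],"angular":[0,0,0],"claw":-1},{"slide":[0.4,0,0],"angular":[0,0,0],"claw":-1},{"slide":[0.3,0,0],"angular":[0,0,0],"claw":-1},{"slide":[0.3,0,0],"angular":[0,0,0],"claw":-1},{"slide":[0.25,0,0],"angular":[0,0,0],"claw":-1},{"slide":[0,0,0],"angular":[0,0,0],"claw":-1},{"slide":[0,0,0],"angular":[0,0,0],"claw":-1}]'
python3 -m creep '[{"slide":[-1,0,0],"angular":[0,0,0],"claw":-1},{"slide":[-1.3,0,0],"angular":[0,0,0],"claw":-1},{"slide":[0,0,-1.5],"angular":[0,0,0],"claw":-1},{"slide":[0,0,-3],"angular":[0,0,0],"claw":-1},{"slide":[0,0,-4],"angular":[0,0,0],"claw":-1},{"slide":[-3,0,-4],"angular":[0,0,0],"claw":-1},{"slide":[-3,0,-4],"angular":[0,0,0],"claw":-1},{"slide":[-1.5,0,-2],"angular":[0,0,0],"claw":-1},{"slide":[0,0,0],"angular":[0,0,0],"claw":-1},{"slide":[0,0,0],"angular":[0,0,0],"claw":-1}]'
python3 -m creep '[{"slide":[0,0,0],"angular":[0,0,0],"claw":-1},{"slide":[0,0,0],"angular":[0,0,0],"claw":-1}]'
python3 - <<'E'
from h import *
s=manip.sense();print(s["tcp_pos"],s["tool_rot"])
np.savez("w4",p=s["tcp_pos"],r=s["tool_rot"])
cv2.imwrite("pics/w4.png",viewer.snapshot("wrist"))
E
```

```text
t: 8.6
tcp_pos: [0.5451, 0.084, 0.0368]
tool_rot: [0.678, 0.735, 0.001, 0.001]
force: [1.1, -2.7, 3.7]
finger_gap: -0.0
gripper_force: 1.7
t: 9.43
tcp_pos: [0.5517, -0.0051, 0.2088]
tool_rot: [0.679, 0.734, 0.001, 0.001]
force: [0.7, 0.3, 0.1]
finger_gap: 0.003
gripper_force: 0.0
t: 9.6
tcp_pos: [0.5498, -0.0029, 0.2061]
tool_rot: [0.678, 0.736, -0.001, -0.002]
force: [-0.4, -0.5, 0.2]
finger_gap: -0.001
gripper_force: 0.0
[ 0.54978335 -0.00292438  0.20608191] [ 0.67750069  0.73551831 -0.00102782 -0.00213787]
```

View pics/w4.png

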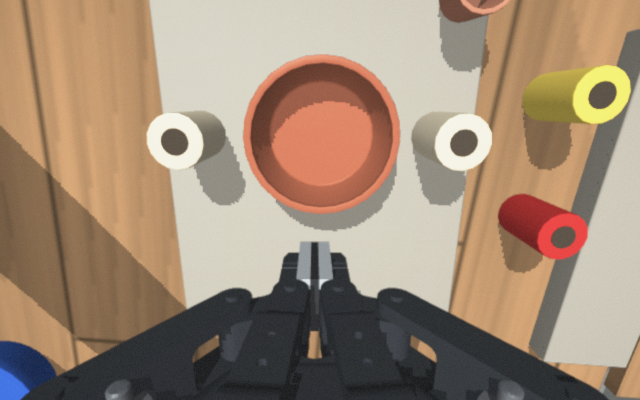

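Near dot (175,142), far dot (463,143), rim extents 244–400 by 54–214.

```bash
python3 - <<'E'
from h import *
d=np.load("w4.npz");s={"tcp_pos":d["p"],"tool_rot":d["r"]};c,T=cam("wrist",s)
n=ray(c,T,175,142,.085);f=ray(c,T,463,143,.085);m=(n+f)/2
x=(f-n)/np.linalg.norm(f-n);y=np.array([-x[1],x[0],0])
a=np.linspace(0,6.2832,361)
def e(p):
    q=np.array([proj(c,T,(p[0]+.068*np.cos(t),p[1]+.068*np.sin(t),.063)) for t in a])
    return np.array([q[:,0].min(),q[:,0].max(),q[:,1].min(),q[:,1].max()])-[244,400,54,214]
r=least_squares(e,[.55,.04],diff_step=1e-3);b=np.append(r.x,.085)
print(n,f,m,b,r.fun,"bowl-mid",(b-m)@x,(b-m)@y)
g=m+(.116+(b-m)@y)*y; yaw=np.arctan2(x[1],x[0]);print("goal",g,"yaw",yaw)
E
```

```text
[0.43621297 0.03017237 0.085     ] [0.66476928 0.04796103 0.085     ] [0.55049112 0.0390667  0.085     ] [0.55332681 0.03940014 0.085     ] [-1.23922839  1.23310091 -0.19760413  0.4472078 ] bowl-mid 0.0028530096519542255 0.00011239640675743803
goal [0.54148128 0.154829   0.085     ] yaw 0.07767396006423294
```

The bowl is now within 3 mm of mid. Next is the tall prop: open the gripper, move near it, and locate its dot with the wrist camera.

```bash
python3 -m creep '[{"slide":[2.97,-1.1,0],"angular":[0,0,0],"claw":1},{"slide":[2.97,-1.1,0],"angular":[0,0,0],"claw":1},{"slide":[2.97,-1.1,0],"angular":[0,0,0],"claw":1},{"slide":[2.97,-1.1,0],"angular":[0,0,0],"claw":1},{"slide":[2.97,-1.1,0],"angular":[0,0,0],"claw":1},{"slide":[2.97,-1.1,0],"angular":[0,0,0],"claw":1},{"slide":[2.97,-1.1,0],"angular":[0,0,0],"claw":1},{"slide":[2.97,-1.1,0],"angular":[0,0,0],"claw":1},{"slide":[2.97,-1.1,0],"angular":[0,0,0],"claw":1},{"slide":[0,0,0],"angular":[0,0,0],"claw":1}]' 30
python3 -m creep '[{"slide":[0,0,0],"angular":[0,0,0],"claw":1},{"slide":[0,0,0],"angular":[0,0,0],"claw":1},{"slide":[0,0,0],"angular":[0,0,0],"claw":1}]'
python3 - <<'E'
from h import *
s=manip.sense();print(s["tcp_pos"],s["tool_rot"]);c,T=cam("wrist",s)
im=viewer.snapshot("wrist");cv2.imwrite("pics/w5.png",im)
u,v=proj(c,T,(.423,.335,.07));print(u,v)
u0,v0=int(u)-45,int(v)-45
g=cv2.cvtColor(im,cv2.COLOR_BGR2GRAY)[max(v0,0):v0+90,u0:u0+90]
n,l,st,ce=cv2.connectedComponentsWithStats((g<95).astype(np.uint8))
for i in range(1,n):
    if st[i,4]>40:
        p=ce[i]+[u0,max(v0,0)];print(st[i],p,ray(c,T,*p,.07))
E
```

```text
t: 10.48
tcp_pos: [0.4267, 0.259, 0.2066]
tool_rot: [0.675, 0.738, -0.001, -0.002]
force: [0.7, 0.2, 0.5]
finger_gap: 1.004
gripper_force: 0.0
t: 10.73
tcp_pos: [0.4311, 0.2542, 0.2074]
tool_rot: [0.678, 0.735, -0.001, -0.0]
force: [-0.1, -0.1, 0.6]
finger_gap: 1.004
gripper_force: 0.0
[0.4310737  0.2541581  0.20741404] [ 6.77696172e-01  7.35341816e-01 -5.43467901e-04 -1.30241256e-04]
311.2412511520026 90.72742396818633
[ 36  33  24  25 327] [313.48318043  91.55657492] [0.42485959 0.33450958 0.07      ]
[ 35  73  12  17 149] [306.16778523 125.86577181] [0.42094167 0.30694161 0.07      ]
```

```bash
python3 -m creep '[{"slide":[2.7,0,0],"angular":[0,0,0],"claw":1},{"slide":[2.7,0,0],"angular":[0,0,0],"claw":1},{"slide":[2.66,0,0],"angular":[0,0,0],"claw":1},{"slide":[0,0,2],"angular":[0,0,0],"claw":1},{"slide":[0,0,2.5],"angular":[0,0,0],"claw":1},{"slide":[0,0,2],"angular":[0,0,0],"claw":1},{"slide":[0,0,0],"angular":[0,0,0],"claw":1},{"slide":[0,0,0],"angular":[0,0,0],"claw":1},{"slide":[0,0,0],"angular":[0,0,0],"claw":1}]'
```

```text
t: 11.53
tcp_pos: [0.4255, 0.3348, 0.1437]
tool_rot: [0.678, 0.735, 0.001, 0.0]
force: [-0.2, 0.6, 0.3]
finger_gap: 0.999
gripper_force: 0.0
```

```bash
python3 -m creep '[{"slide":[0,0,2],"angular":[0,0,0],"claw":1},{"slide":[0,0,2.5],"angular":[0,0,0],"claw":1},{"slide":[0,0,2.5],"angular":[0,0,0],"claw":1},{"slide":[0,0,2.5],"angular":[0,0,0],"claw":1},{"slide":[0,0,1.5],"angular":[0,0,0],"claw":1},{"slide":[0,0,0.8],"angular":[0,0,0],"claw":1},{"slide":[0,0,0],"angular":[0,0,0],"claw":1},{"slide":[0,0,0],"angular":[0,0,0],"claw":1}]'
```

```text
t: 12.2
tcp_pos: [0.4254, 0.3354, 0.0259]
tool_rot: [0.678, 0.735, 0.001, 0.0]
force: [0.3, -0.9, 0.2]
finger_gap: 0.997
gripper_force: 0.0
```

```bash
python3 -m creep '[{"slide":[0,0,0],"angular":[0,0,0],"claw":0.3},{"slide":[0,0,0],"angular":[0,0,0],"claw":0},{"slide":[0,0,0],"angular":[0,0,0],"claw":-0.3},{"slide":[0,0,0],"angular":[0,0,0],"claw":-1},{"slide":[0,0,0],"angular":[0,0,0],"claw":-1},{"slide":[0,0,0],"angular":[0,0,0],"claw":-1},{"slide":[0,0,0],"angular":[0,0,0],"claw":-1},{"slide":[0,0,0],"angular":[0,0,0],"claw":-1}]' 35
python3 -m creep '[{"slide":[0,0,-1],"angular":[0,0,0],"claw":-1},{"slide":[0,0,-2],"angular":[0,0,0],"claw":-1},{"slide":[0,0,-2.5],"angular":[0,0,0],"claw":-1},{"slide":[0,0,-2.5],"angular":[0,0,0],"claw":-1},{"slide":[0,0,-1.5],"angular":[0,0,0],"claw":-1},{"slide":[0,0,0],"angular":[0,0,0],"claw":-1},{"slide":[0,0,0],"angular":[0,0,0],"claw":-1},{"slide":[0,0,0],"angular":[0,0,0],"claw":-1}]'
```

```text
t: 12.87
tcp_pos: [0.4248, 0.3354, 0.0262]
tool_rot: [0.677, 0.736, 0.001, 0.0]
force: [-0.8, -0.3, 5.4]
finger_gap: 0.529
gripper_force: 35.8
t: 13.53
tcp_pos: [0.4235, 0.3347, 0.1193]
tool_rot: [0.678, 0.736, -0.001, -0.0]
force: [0.2, -0.2, -3.4]
finger_gap: 0.526
gripper_force: 36.5
```

The prop is held at a 45 mm opening. I carry it over its spot.

```bash
python3 -m creep '[{"slide":[-1.6,0.85,0],"angular":[0,0,0],"claw":-1},{"slide":[-2.7,1.45,0],"angular":[0,0,0],"claw":-1},{"slide":[-3.2,1.7,0],"angular":[0,0,0],"claw":-1},{"slide":[-3.2,1.7,0],"angular":[0,0,0],"claw":-1},{"slide":[-3.2,1.7,0],"angular":[0,0,0],"claw":-1},{"slide":[-2.7,1.45,0],"angular":[0,0,0],"claw":-1},{"slide":[-1.65,0.9,0],"angular":[0,0,0],"claw":-1},{"slide":[-0.7,0.38,0],"angular":[0,0,0],"claw":-1},{"slide":[0,0,0],"angular":[0,0,0],"claw":-1},{"slide":[0,0,0],"angular":[0,0,0],"claw":-1}]'
python3 -m creep '[{"slide":[0,0,0],"angular":[0,0,0],"claw":-1},{"slide":[0,0,1],"angular":[0,0,0],"claw":-1},{"slide":[0,0,1.5],"angular":[0,0,0],"claw":-1},{"slide":[0,0,1.5],"angular":[0,0,0],"claw":-1},{"slide":[0,0,1],"angular":[0,0,0],"claw":-1},{"slide":[0,0,0.6],"angular":[0,0,0],"claw":-1},{"slide":[0,0,0],"angular":[0,0,0],"claw":-1},{"slide":[0,0,0],"angular":[0,0,0],"claw":-1},{"slide":[0,0,0],"angular":[0,0,0],"claw":-1}]'
```

```text
t: 14.37
tcp_pos: [0.5393, 0.1548, 0.1188]
tool_rot: [0.678, 0.735, -0.001, -0.001]
force: [0.6, 0.2, -2.3]
finger_gap: 0.528
gripper_force: 36.5
t: 15.12
tcp_pos: [0.5413, 0.1548, 0.0644]
tool_rot: [0.677, 0.736, 0.0, 0.0]
force: [-1.2, -0.1, -2.4]
finger_gap: 0.529
gripper_force: 36.5
```

```bash
python3 -m creep '[{"slide":[0,0,0.6],"angular":[0,0,0],"claw":-1},{"slide":[0,0,0.6],"angular":[0,0,0],"claw":-1},{"slide":[0,0,0.4],"angular":[0,0,0],"claw":-1},{"slide":[0,0,0.3],"angular":[0,0,0],"claw":-1},{"slide":[0,0,0.2],"angular":[0,0,0],"claw":-1},{"slide":[0,0,0.1],"angular":[0,0,0],"claw":-1},{"slide":[0,0,0],"angular":[0,0,0],"claw":-1},{"slide":[0,0,0],"angular":[0,0,0],"claw":-1}]'
python3 -m creep '[{"slide":[0,0,0.1],"angular":[0,0,0],"claw":-1},{"slide":[0,0,0],"angular":[0,0,0],"claw":-1},{"slide":[0,0,0],"angular":[0,0,0],"claw":-1}]'
```

```text
t: 15.78
tcp_pos: [0.5409, 0.1545, 0.042]
tool_rot: [0.678, 0.735, 0.0, 0.0]
force: [0.4, 0.3, -1.6]
finger_gap: 0.526
gripper_force: 36.5
t: 16.03
tcp_pos: [0.5411, 0.1545, 0.0412]
tool_rot: [0.678, 0.735, 0.0, 0.0]
force: [-0.3, 0.1, -0.6]
finger_gap: 0.528
gripper_force: 36.5
```

```bash
python3 -m creep '[{"slide":[0,0,0.06],"angular":[0,0,0],"claw":-1},{"slide":[0,0,0],"angular":[0,0,0],"claw":-1},{"slide":[0,0,0],"angular":[0,0,0],"claw":-1}]'
```

```text
t: 16.28
tcp_pos: [0.5411, 0.1545, 0.0412]
tool_rot: [0.677, 0.736, 0.0, 0.0]
force: [-1.1, -0.2, 5.4]
finger_gap: 0.528
gripper_force: 37.0
```

It is in contact with the shelf. I release and rise.

```bash
python3 -m creep '[{"slide":[0,0,0],"angular":[0,0,0],"claw":0.1},{"slide":[0,0,0],"angular":[0,0,0],"claw":0.2},{"slide":[0,0,0],"angular":[0,0,0],"claw":0.4},{"slide":[0,0,0],"angular":[0,0,0],"claw":0.7},{"slide":[0,0,0],"angular":[0,0,0],"claw":1},{"slide":[0,0,0],"angular":[0,0,0],"claw":1},{"slide":[0,0,0],"angular":[0,0,0],"claw":1}]'
python3 -m creep '[{"slide":[0,0,-1],"angular":[0,0,0],"claw":1},{"slide":[0,0,-2],"angular":[0,0,0],"claw":1},{"slide":[0,0,-3],"angular":[0,0,0],"claw":1},{"slide":[0,0,-3],"angular":[0,0,0],"claw":1},{"slide":[-2,0,-3],"angular":[0,0,0],"claw":1},{"slide":[-3,0,-3],"angular":[0,0,0],"claw":1},{"slide":[-3,0,-3],"angular":[0,0,0],"claw":1},{"slide":[-3,0,-2],"angular":[0,0,0],"claw":1},{"slide":[-3,0,0],"angular":[0,0,0],"claw":1},{"slide":[0,0,0],"angular":[0,0,0],"claw":1}]'
python3 -m creep '[{"slide":[0,0,0],"angular":[0,0,0],"claw":1},{"slide":[0,0,0],"angular":[0,0,0],"claw":1},{"slide":[0,0,0],"angular":[0,0,0],"claw":1}]'
python3 - <<'E'
from h import *
s=manip.sense();np.savez("w6",p=s["tcp_pos"],r=s["tool_rot"])
cv2.imwrite("pics/w6.png",viewer.snapshot("wrist"))
E
```

```text
t: 16.87
tcp_pos: [0.5408, 0.1545, 0.0403]
tool_rot: [0.678, 0.735, -0.0, -0.0]
force: [0.1, 1.0, -0.3]
finger_gap: 1.004
gripper_force: 0.0
t: 17.7
tcp_pos: [0.5542, 0.0111, 0.2422]
tool_rot: [0.679, 0.734, 0.001, 0.004]
force: [0.5, 0.3, -0.0]
finger_gap: 0.999
gripper_force: 0.0
t: 17.95
tcp_pos: [0.5514, 0.0171, 0.2389]
tool_rot: [0.677, 0.736, -0.0, -0.001]
force: [-0.2, 0.8, 0.3]
finger_gap: 0.999
gripper_force: 0.0
```

View pics/w6.png

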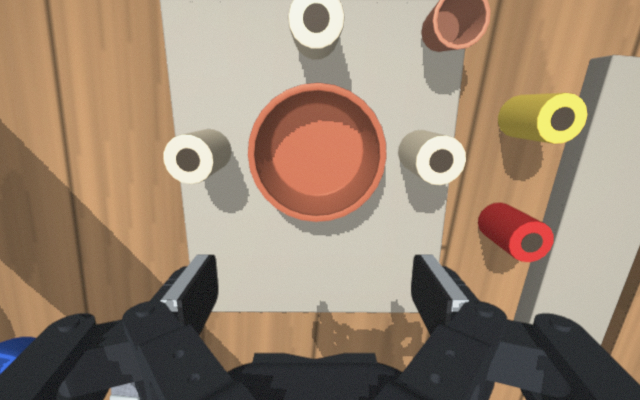

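The prop stands upright with its dot at (316,17). Near dot (187,159), far dot (441,160), rim extents 248–386 by 84–221.

```bash
python3 - <<'E'
from h import *
d=np.load("w6.npz");s={"tcp_pos":d["p"],"tool_rot":d["r"]};c,T=cam("wrist",s)
n=ray(c,T,187,159,.085);f=ray(c,T,441,160,.085);t=ray(c,T,316,17,.085);m=(n+f)/2
x=(f-n)/np.linalg.norm(f-n);y=np.array([-x[1],x[0],0])
a=np.linspace(0,6.2832,361)
def e(p):
    q=np.array([proj(c,T,(p[0]+.068*np.cos(t),p[1]+.068*np.sin(t),.063)) for t in a])
    return np.array([q[:,0].min(),q[:,0].max(),q[:,1].min(),q[:,1].max()])-[248,386,84,221]
b=np.append(least_squares(e,[.55,.04],diff_step=1e-3).x,.085)
print(n,f,"bowl",(b-m)@x,(b-m)@y,"third",(t-m)@x,(t-m)@y,np.linalg.norm(t-b))
E
```

```text
[0.43514265 0.03085634 0.085     ] [0.66511314 0.04877684 0.085     ] bowl 0.002857924891687425 -0.001022401036958065 third 0.0011870320504234098 0.11596163543775377 0.11699596861774211
```

Everything is within tolerance: bowl off by 3 mm, prop 1 mm off the middle line and 117 mm from the bowl's axis. The arm is clear and at rest.

```bash
python3 -c "
from station import ticket;print(ticket.sign_off())"
```

```text
the job is handed in; nothing more can be done
None
```

The kiln shelf is set and the job is handed in: by the last wrist image the bowl sits about 3 mm from midway, and the tall prop stands upright to its left, 117 mm from the bowl's axis (about a 26 mm gap); the sign-off returned no verdict.

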